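Oil the sprung clamp, open its jaw to the set mark and keep it open

TASK

The spring clamp on the bench runs dry: first give its guide rod a squirt of oil by pressing the pump bottle's cap fully down and letting it come back up. Then pull the clamp's sprung jaw open by its upright grip until the jaw's pointer is level with the pointer of the rider set on the rule, and keep it there: finish while still holding it open against the spring, so that a helper can lay a print between the jaws. Do not shift the rider, and leave the things lying round the clamp where they are.

Things in the scene. Friction and masses are not known exactly. Their poses are not given: they have to be found in the camera images.
- clamp: spring clamp, screwed down: base plate 200 x 126 x 10 mm, dark front block (towards the robot, 42 mm high), fixed jaw at the far end (46 mm high), between them a moving jaw on rods, shut by a coil spring. Origin: centre line, half-way along the base, on the table; x along the rods away from the robot (the jaw opens towards -x), y left, z up. Rule along the left side, top 34 mm high
- grip (a point): centre of the grip of the moving jaw: an upright black plate, 10 mm thick along the clamp's x, 44 mm wide along its y, from 52 to 92 mm above the table (this point 73 mm); free on both sides down to 52 mm. It stands at x = +56 mm, y = 0 of the clamp with the jaw shut
- jaw (a joint): opening of the moving jaw in m: 0 shut, 0.056 fully open; moves along the clamp's -x. The spring shuts it: about 5.4 N at 0, growing by 1.2 N per 10 mm (11.5 N at 0.050)
- jaw_pointer (a point): tip of the jaw's small brass pointer, over the rule on the left of the moving jaw, 37.5 mm above the table; moves with the jaw
- rider_pointer (a point): tip of the brass pointer of the rider, a dark block 16 x 12 mm with a brass thumbscrew at the left edge of the rule, 37.5 mm above the table; it slides along the rule if pushed. Its tip is the mark for the jaw's pointer. Level: the two tips at the same x of the clamp
- rider (a joint): where the rider is set, in m: the jaw opening at which the two pointers are level (set between 0.026 and 0.050, differs from time to time). Tight on the rule: about 4 N shifts it
- pump_bottle: white pump bottle, 43 mm across, in a dark round holder on a 58 x 58 mm foot, screwed down on the right of the clamp. Origin: centre of its underside, on the table; z up. A thin spout runs from its cap to the left and down to the clamp's right guide rod
- cap_top (a point): centre of the flat top of the pump's grey round cap, 25 mm across, 120 mm above the table when up; push straight down
- cap (a joint): travel of the cap in m: 0 up, 0.006 fully down; its spring takes 3 N to start and 6.6 N fully down and brings it back up
- bone_2: loose printed tail piece, 120 x 42 x 22 mm, lying to the left of the clamp; origin at the centre of its underside; to be left alone
- bottle_3: loose small brown bottle, 33 mm across, 60 mm high, left of the far end of the clamp; origin at the centre of its underside; to be left alone
- nozzle_tin: loose round tin, 66 mm across, 24 mm high, right of the far end of the clamp; origin at the centre of its underside; to be left alone
- brass_brush: loose small wooden brush, 120 x 12 x 17 mm, in front of the clamp; origin at the centre of its underside; to be left alone
Things that resemble listed ones, but are neither listed nor needed, are in the scene too. What is shaped like the pump_bottle but green or orange is not meant.

How it is judged:
On the way, in this order (a step that is already met when the one before it is completed fails the run):
1. with the jaw still shut, the pump's cap is pressed down (more than 4.5 of its 6 mm) (value of joint cap above 0.0045 m and value of joint jaw below 0.005 m), for 0.1 s.
2. the cap has come back up while the jaw is still shut (value of joint cap below 0.001 m and value of joint jaw below 0.005 m), for 0.1 s.
3. the jaw is pulled open to the mark and held by the fingers there (x of jaw_pointer in the frame of rider_pointer between -0.004 and 0.004 m and contact force between the fingers and jaw above 3 N), for 0.5 s.
At the end, for the whole second after the job is handed in: the jaw stands still with its pointer within 4 mm of the rider's pointer along the rule (opening more than 18 mm), the fingers hold it there against its spring (more than 3 N on the jaw), and the pump's cap is up again (all of step 3 and value of joint jaw above 0.018 m and velocity of joint jaw between -0.02 and 0.02 m/s and value of joint cap below 0.001 m); the arm keeps its last pose, push and grip.
It fails at once if the rider is shifted by more than 3 mm (distance of rider_pointer from where it was at the start of the episode above 0.003 m).
It fails at once if a thing lying round the clamp is shifted by more than 20 mm (distance of any of bone_2, bottle_3, nozzle_tin, brass_brush from where it was at the start of the episode above 0.02 m).
It also fails if it takes over 48 s, if anything falls off the work surface, if the arm or the gripper's body presses on something with over 40 N, if the wrist force passes 120 N, or if a joint passes its speed limit or range.

ROBOT

A 6-joint arm with a two-finger parallel gripper is mounted at the origin on a cart in front of the work surface, level with it; the furniture and walls round the work are solid. World frame = base frame: x ahead of the robot, y to its left, z up, the work surface at z = 0. Lengths are in m, angles in rad, forces in N, time in s.
With the tool pointing down it reaches from about 0.275 to 1 m from the base axis. Payload 8.4 kg.
Tool frame: the origin (TCP) lies on the centre line of the jaws, within the pads' length; the fingertips stand 17 mm ahead of it and the grasp point (between the pads) lies 2 mm behind it (bot.tcp_to_tips is the z of the fingertips in the tool frame, in m); z points along the fingers, y is the line along which they close (so a half turn about z gives the same grasp; the last joint's range is limited). The gripper opens to 85 mm and grips with 20 to 120 N. Pads are 22 mm wide; open, the fingers measure 114 mm over their backs; the gripper's body (76 mm by 85 mm) begins 54 mm behind the grasp point. The pads swing forward as they close: fully open they stand 13 mm farther back than shut.
Start: joints at [1.336, 0.353, 1.633, -0, 1.155, -0.002], TCP at [0.144, 0.608, 0.248] pointing down, gripper open.
Joint ranges: [-2.63, 2.63], [-0.92, 2.1], [0.06, 2.66], [-1.3, 4.44], [0, 2.69], [-3.02, 3.02]. Speed limits (rad/s): [2.22, 2.22, 2.79, 3.14, 3.14, 3.14].

INTERFACE

Orientations are given as a unit quaternion [x, y, z, w].
In Python, from workcell import bot, hand, kinematics, get_obs, vision, hand_in gives the robot as it stands. The module is installed in compiled form; this text tells all that it offers. Calls block until the motion is done:
- bot.reach(position, orientation): joint-space move of the TCP to a pose.
- bot.servo_line(position, ori=None, velocity=0.15): straight line of the TCP; ori=None keeps the orientation; velocity is the mean speed in m/s.
- bot.goto_joints(angles): joint-space move.
- hand.move_gripper(opening, strength=None): finger opening in m; strength is the grip in N (None keeps the last); returns when the fingers have stopped.
- bot.dwell(seconds).
- kinematics.solve_ik(position, orientation): joint angles nearest the present ones, or None.
- get_obs(): the state.
- vision.read_camera(name): name is "scene" or "side" or "wrist"; returns a dict with "frame" (420x560x3 uint8, red, green, blue), "intrinsics" (3x3 intrinsics, pixels), "dist" ([k1, k2, p1, p2, k3] as OpenCV has them; the pictures are not rectified), "view" (4x4, takes a point from world to camera coordinates). Camera axes: x right, y down, z forward; pixel columns grow to the right and rows downward; lengths in m; the calibration is good to about 2 mm. A picture is of the moment at which its call begins. There is no depth.
A pose or a line that the arm cannot do raises bot.IKError and nothing moves.
- hand_in(): hands the job in; it is judged then, once.
The state is a dict: "time_s": time; "joint_pos": joint angles; "joint_vel": joint speeds; "joint_efforts": joint torques, N m; "position": TCP position; "orientation": TCP orientation; "wrist_force": force on the tool from outside, world axes, zero at the start; "ft_torque": the same for the moment, N m; "gripper_width": finger opening in m; "grip_force": force on a finger pad.
Only numpy, scipy, OpenCV 4.12 (cv2) and the standard library are available. Lean on these libraries where they do the work, as an engineer would, in place of code of your own. Each camera call takes 0.05 s, during which the arm holds its last target. There are 200 camera calls.

## Working session

There is one attempt and no reset: what is moved stays moved. The work goes in short steps, each a Python script; the robot and the scene stay as the last script left them, time stands still between calls to the robot, and variables do not carry over. Pictures are saved under pics/ and viewed, at most 10 in all, crops included, and the job is handed in when it is done.

```bash
mkdir -p pics; cat > h.py <<'E'
import numpy as np, cv2
from workcell import bot, hand, kinematics, get_obs, vision, hand_in
def snap(n,f):
    c=vision.read_camera(n); cv2.imwrite(f'pics/{f}.png',c['frame'][:,:,::-1]); np.savez(f'pics/{f}.npz',K=c['intrinsics'],d=np.array(c['dist']),V=c['view']); return c
def ray(f,uv):
    z=np.load(f'pics/{f}.npz'); p=cv2.undistortPoints(np.array([[uv]],float),z['K'],z['d'])[0,0]
    R=z['V'][:3,:3];t=z['V'][:3,3]; o=-R.T@t; d=R.T@np.array([p[0],p[1],1]); return o,d/np.linalg.norm(d)
def atz(f,uv,h):
    o,d=ray(f,uv); return o+d*(h-o[2])/d[2]
def tri(*obs):
    A=np.zeros((3,3));b=np.zeros(3);L=[ray(*o) for o in obs]
    for o,d in L:
        M=np.eye(3)-np.outer(d,d);A+=M;b+=M@o
    x=np.linalg.solve(A,b); return x,[np.linalg.norm((np.eye(3)-np.outer(d,d))@(x-o)) for o,d in L]
def proj(f,P):
    z=np.load(f'pics/{f}.npz'); return cv2.projectPoints(np.array(P,float).reshape(-1,3),cv2.Rodrigues(z['V'][:3,:3])[0],z['V'][:3,3],z['K'],z['d'])[0][:,0]
E
python3 - <<'E'
from h import *
a=snap('scene','sc');b=snap('side','si')
o=get_obs();print(o['time_s'],o['position'],o['orientation'],o['wrist_force'],o['gripper_width'],bot.tcp_to_tips)
for f in('sc','si'):print(ray(f,(280,210)))
E
```

```text
0.1 [0.14410841 0.60776152 0.2476492 ] [ 1.16147183e-01  9.93231823e-01 -6.10940876e-04 -6.86262711e-05] [-0.31271925  0.35882104  0.12069891] 0.08552372662185034 0.017
(array([-0.00811729, -0.36567685,  0.68899114]), array([ 0.59611228,  0.46074896, -0.65754129]))
(array([ 0.07366559, -0.60530963,  0.74331814]), array([ 0.47217314,  0.63213107, -0.61438005]))
```

View pics/sc.png

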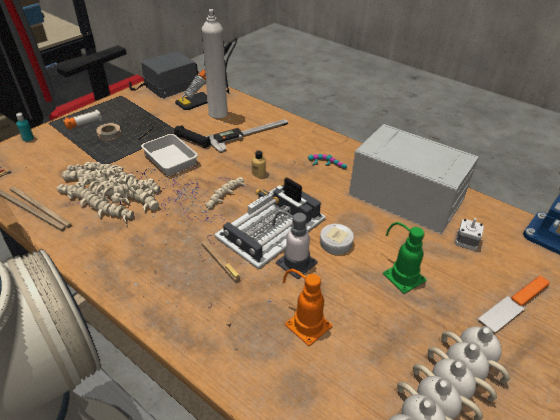

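View pics/si.png

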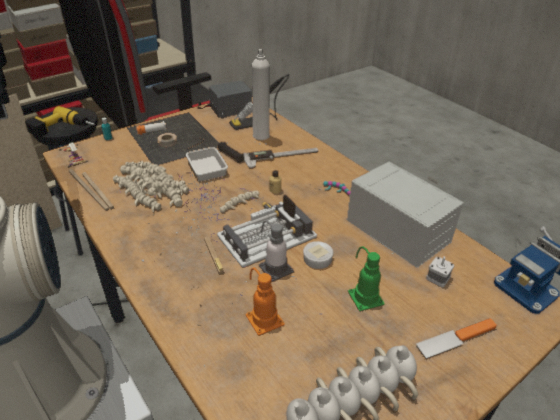

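The scene picture shows the clamp around (270,225). The candidates for the pump are the white bottle (298,245), with its cap at about (299,217), the orange one (310,308) and the green one (407,258). I choose the white one. In the side view its cap is at about (276,229), and the grip is at (292,189) in scene and (289,204) in side.

```bash
python3 - <<'E'
from h import *
print(tri(('sc',(299,217)),('si',(277,228))), tri(('sc',(292,189)),('si',(289,206))))
print([atz('sc',p,0.01) for p in((218,237),(259,262),(325,216))])
S=[cv2.resize(cv2.imread('pics/sc.png')[165:285,200:360],None,fx=5,fy=5,interpolation=cv2.INTER_CUBIC)]
cv2.imwrite('pics/c1.png',S[0])
c=snap('wrist','w0'); z=np.linalg.inv(c['view']); o=get_obs()
from scipy.spatial.transform import Rotation as R
T=np.eye(4);T[:3,:3]=R.from_quat(o['orientation']).as_matrix();T[:3,3]=o['position'];print(np.round(np.linalg.inv(T)@z,3),c['intrinsics'])
E
```

```text
(array([ 0.51826754, -0.00147499,  0.11446788]), [np.float64(0.001207800647213955), np.float64(0.0012078006472141449)]) (array([0.6187017 , 0.08962347, 0.06928752]), [np.float64(0.001055181453702571), np.float64(0.0010551814537026222)])
[array([0.46467005, 0.15294969, 0.01      ]), array([0.46590932, 0.04703842, 0.01      ]), array([0.65343727, 0.02621785, 0.01      ])]
[[-0.001 -0.948 -0.318  0.082]
 [ 1.    -0.001  0.     0.   ]
 [-0.001 -0.318  0.948 -0.124]
 [ 0.     0.     0.     1.   ]] [[292.958093     0.         278.64494153]
 [  0.         292.958093   213.1777448 ]
 [  0.           0.           1.        ]]
```

View pics/c1.png

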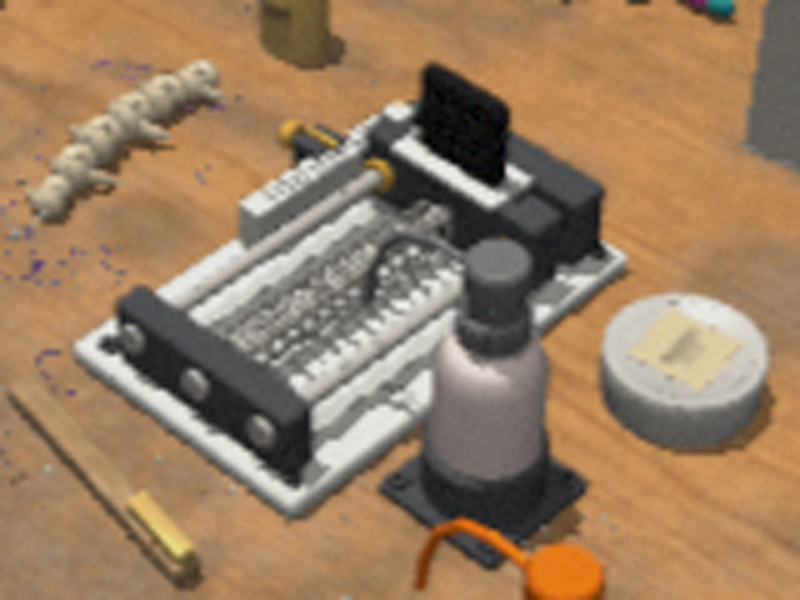

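The close crop confirms the white bottle: grey cap at about (497,255) in the crop, spout running to the clamp's rod. The jaw is shut, and the rider with its brass thumbscrew is at crop (290,135), left of the rule. Next I go above it for wrist views.

```bash
cat >> h.py <<'E'
from scipy.spatial.transform import Rotation as R
def quat(yaw):  # tool y along clamp x (yaw), z down, camera on the left
    y=np.array([np.cos(yaw),np.sin(yaw),0]);z=np.array([0,0,-1.]);return R.from_matrix(np.c_[np.cross(y,z),y,z]).as_quat()
E
python3 - <<'E'
from h import *
q=quat(-0.1)
bot.reach([0.55,0.03,0.28],q); snap('wrist','w1')
bot.servo_line([0.61,0.07,0.22]); snap('wrist','w2')
print(get_obs()['time_s'],get_obs()['joint_pos'])
a=cv2.imread('pics/w1.png');b=cv2.imread('pics/w2.png')
E
```

```text
3.5333 [ 1.11562176e-01  3.62393587e-01  1.68537829e+00 -1.33057224e-04
  1.09340417e+00  2.11626031e-01]
```

View pics/w1.png

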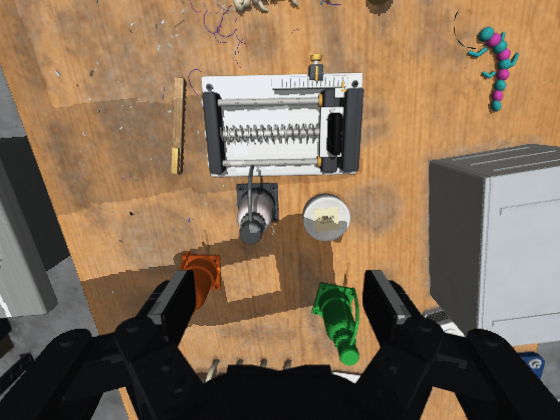

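View pics/w2.png

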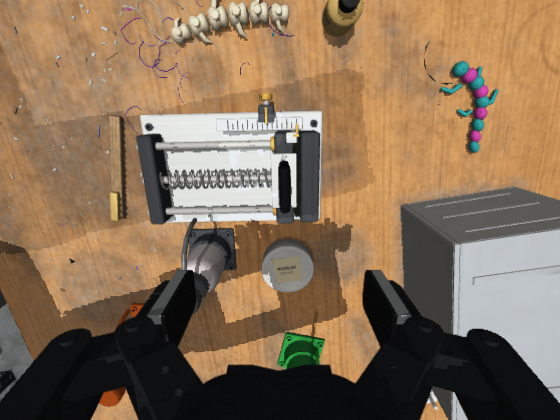

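w1 shows the cap at about (251,233), the grip at (336,133), and the base plate corners at (203,76), (361,73), (357,173) and (208,177). w2 shows the grip at (285,186), the rider pointer tip near (267,122) and the jaw pointer near (296,133).

```bash
python3 - <<'E'
from h import *
np.set_printoptions(precision=4,suppress=True)
print('cap',tri(('w1',(251,232)),('sc',(299,215)),('si',(277,226))))
print('grip',tri(('w1',(336,133)),('w2',(285,186)),('sc',(292,189)),('si',(290,206))))
for p in((203,76),(361,73),(357,173),(208,177)):print('w1',atz('w1',p,.01))
for p in((141,116),(321,112),(320,218),(145,223)):print('w2',atz('w2',p,.01))
a=cv2.imread('pics/w2.png')[85:165,210:340];b=cv2.imread('pics/w1.png')[200:260,215:295]
a=cv2.resize(a,(780,480),interpolation=cv2.INTER_CUBIC)
cv2.imwrite('pics/c2.png',a)
E
```

```text
cap (array([ 0.518 , -0.0009,  0.1192]), [np.float64(0.0008916867622403424), np.float64(0.0011994127695723839), np.float64(0.0009701102121074362)])
grip (array([0.6179, 0.0874, 0.0711]), [np.float64(0.0005278453292769499), np.float64(0.0008519618998460069), np.float64(0.001599600345835211), np.float64(0.0016902304370719344)])
w1 [0.4701 0.1664 0.01  ]
w1 [0.6624 0.1505 0.01  ]
w1 [0.656  0.0277 0.01  ]
w1 [0.454  0.0424 0.01  ]
w2 [0.4695 0.1651 0.01  ]
w2 [0.6632 0.15   0.01  ]
w2 [0.6555 0.029  0.01  ]
w2 [0.4435 0.0439 0.01  ]
```

View pics/c2.png

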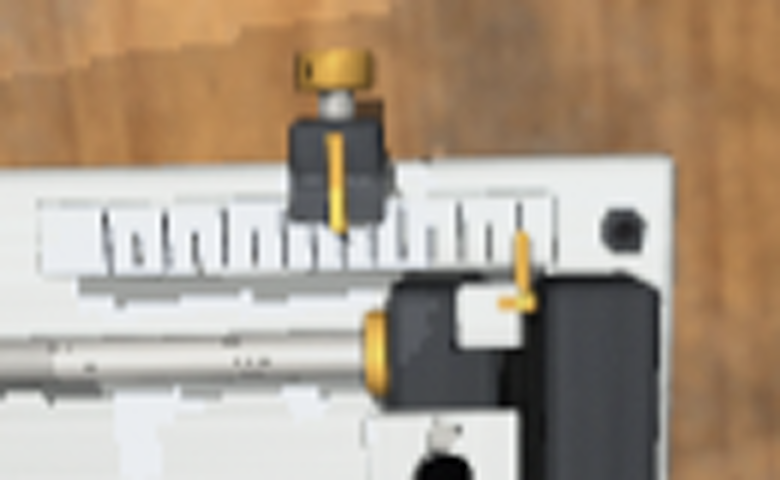

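The crop shows the rider pointer tip at (339,232), which is full-frame (266.5,123.7), and the jaw pointer tip at (520,234), which is (296.7,124). The measured heights (0.119 and 0.071) agree with the text. Next I measure the opening and press the cap.

```bash
python3 - <<'E'
from h import *
np.set_printoptions(precision=4,suppress=True)
a=atz('w2',(266.6,123.7),.0375);b=atz('w2',(296.8,124.1),.0375);d=b-a
print(a,b,'opening',d[:2]@[np.cos(.078),-np.sin(.078)],'yaw',np.arctan2(d[1],d[0]))
q=quat(-0.078)
bot.servo_line([0.518,-0.001,0.20],q)
hand.move_gripper(0.0)
bot.servo_line([0.518,-0.001,0.145])
f0=get_obs()['wrist_force'][2]
z=.139
while z>.1285:
    bot.servo_line([0.518,-0.001,z],velocity=.02)
    o=get_obs();f=o['wrist_force'][2]-f0;print(round(z,4),o['position'][2],round(f,2))
    if f>9: break
    z-=.0015
bot.dwell(.3);o=get_obs();print(o['position'],o['wrist_force'][2]-f0)
E
```

```text
[0.6047 0.1446 0.0375] [0.6347 0.1412 0.0375] opening 0.030240428996129203 yaw -0.11313328506191302
0.139 0.13915142273951045 0.27
0.1375 0.13745112621653716 0.67
0.136 0.13614508551999588 2.92
0.1345 0.13458219954769846 3.66
0.133 0.13313351886432762 4.81
0.1315 0.131675018978176 5.51
0.13 0.13095805987977455 15.83
[ 0.5183 -0.001   0.131 ] 13.918120495992431
```

```bash
python3 - <<'E'
from h import *
np.set_printoptions(precision=4,suppress=True)
bot.servo_line([0.518,-0.001,0.19],velocity=.08)
bot.dwell(.2)
g=np.array([0.618,0.0885]); q=quat(-0.085)
bot.servo_line([*g,0.19],q)
hand.move_gripper(0.05,40)
bot.servo_line([*g,0.13]); snap('wrist','w3')
bot.servo_line([*g,0.076],velocity=.08)
o=get_obs();print(o['time_s'],o['position'],o['wrist_force'])
hand.move_gripper(0.0,40)
o=get_obs();print(o['time_s'],o['position'],o['wrist_force'],o['gripper_width'],o['grip_force'])
snap('wrist','w4')
E
```

```text
12.1 [0.6182 0.0885 0.0761] [0.6224 0.4686 0.0392]
12.5333 [0.6169 0.0886 0.0765] [-6.4522  0.435   6.5514] 0.009357405516612185 39.76755738258362
```

View pics/w4.png

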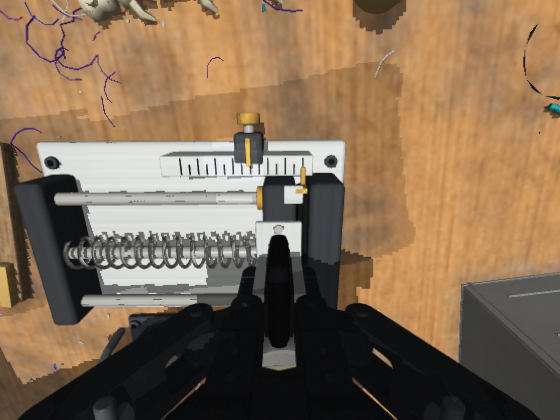

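The plate is gripped (width 9.4 mm). In w4 the rider tip is at about (249,165) and the jaw pointer tip at about (303,168). I pull most of the way and look again.

```bash
python3 - <<'E'
from h import *
np.set_printoptions(precision=4,suppress=True)
a=atz('w4',(249,165),.0375);b=atz('w4',(303,168),.0375);print(a,b,np.linalg.norm(b-a))
o=get_obs();p=np.array(o['position']);p[2]=.076
u=np.array([np.cos(.08),-np.sin(.08),0])
bot.servo_line(p-.027*u,velocity=.04);bot.dwell(.3)
o=get_obs();print(o['time_s'],o['position']-p,o['wrist_force'],o['gripper_width'],o['grip_force'])
snap('wrist','w5')
uv=proj('w5',[a])[0];print(uv)
x,y=int(uv[0]),int(uv[1])
cv2.imwrite('pics/c5.png',cv2.resize(cv2.imread('pics/w5.png')[y-40:y+40,x-60:x+60],(720,480),interpolation=cv2.INTER_CUBIC));print(x-60,y-40)
E
```

```text
[0.6046 0.1456 0.0375] [0.6345 0.1414 0.0375] 0.03018273246793187
13.7333 [-0.0246  0.0019  0.0006] [ 9.0292 -2.5859 -3.7928] 0.009766826749365843 39.022836685180664
[292.8316 164.7238]
232 124
```

View pics/c5.png

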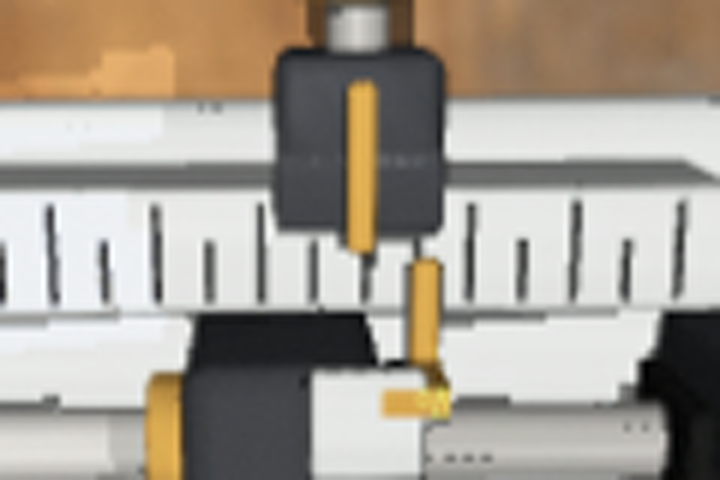

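The rider tip is at crop (361,252) and the jaw tip at (426,262). About 6 mm remain.

```bash
python3 - <<'E'
from h import *
np.set_printoptions(precision=4,suppress=True)
u=np.array([np.cos(.08),-np.sin(.08),0])
a=atz('w5',(232+361/6,124+252/6),.0375);b=atz('w5',(232+426/6,124+262/6),.0375);r=(b-a)@u;print(a,b,r)
p=np.array([0.6169,0.0886,.076])-.027*u   # last commanded
bot.servo_line(p-r*u,velocity=.03);bot.dwell(.5)
o=get_obs();print(o['time_s'],o['position'],o['wrist_force'],o['gripper_width'],o['grip_force'])
snap('wrist','w6');snap('scene','sc6')
uv=proj('w6',[a])[0];x,y=int(uv[0]),int(uv[1])
A=cv2.resize(cv2.imread('pics/w6.png')[y-40:y+40,x-60:x+60],(720,480),interpolation=cv2.INTER_CUBIC);print(x-60,y-40)
cv2.imwrite('pics/c6.png',A)
E
```

```text
[0.6042 0.1449 0.0375] [0.6102 0.1435 0.0375] 0.006072001825526023
14.6333 [0.5864 0.091  0.0767] [ 8.9802 -2.9382 -3.7324] 0.009527192259978792 39.25905168056488
242 125
```

View pics/c6.png

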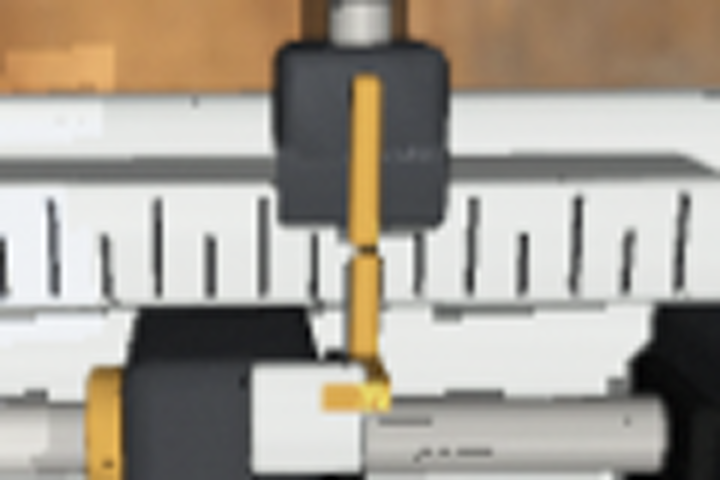

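The tips are level, both at about column 365 in the crop, and the arm is holding against the spring with about 9 N. Handing in.

```bash
python3 -c "
from h import *
print(hand_in())"
```

```text
the job is handed in; nothing more can be done
None
```

I pressed the pump cap fully down and backed off, then pulled the jaw open about 30 mm until its pointer was level with the rider's. I handed the job in still holding it against the spring; no pass/fail result came back, and I did not check by camera that the cap came back up.

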